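# Stack a small viewport window in its assembly nest

## Task

Assemble the small viewport window in the nest: slide the thick grey frame along the nest's bed, without lifting it, until it is home in the pocket against the end stop. Then lower the thin open spacer flat onto the frame, and after it the solid clear pane onto the spacer, dropping neither. Finish with all three lying flat and pushed home against the end stop, let go of everything, and leave the spray bottle, brush and scanner where they are.

Things in the scene. Friction and masses are not known exactly. Their poses are not given: they have to be found in the camera images.
- nest: Assembly nest, fixed: dark steel base 230 (x) x 110 x 12 mm. Origin: centre of its underside; z up, x runs from the open lane to the end stop. Its flat top, 12 mm up, is the bed. Lane (x -114 to 0 mm): low aluminium rails, 8 mm above the bed, inner faces y = +-27.5, outer +-35.5 mm. Pocket (x 1 to 89 mm): see home. Lane end, the pocket's lane side and top are open.
- home (a point): Home of the parts in the pocket, on the bed: nest x 45, y 0, z 12 mm; nest axes. Undersides when home: frame 0, spacer 14, pane 24 mm above it. White pocket walls: inner faces y = +-27, outer +-37 mm, only at nest x 1-21 and 69-89 mm, so 48 mm finger gaps between; straight to 36 mm above the bed, then flared outward to 47 mm.
- stop (a point): Middle of the foot of the end stop's face, on the bed: nest x 89, y 0, z 12 mm; the face looks to nest -x. The stop is a fixed aluminium bar 74 mm wide (y), 12 mm thick, straight to 36 mm above the bed and flared to 47 mm. A part is home when its end touches this face.
- frame: The window frame: painted grey rounded-rectangle ring, 88 mm long (its x) x 50 mm wide (its y) x 14 mm high, corner radius 12 mm, rim 12 mm wide. Origin at the centre of its underside. About 0.12 kg. It starts lying on the bed between the rails, 75 to 110 mm short of home (nest -x side), long side along the nest.
- spacer: The spacer: white plastic rounded-rectangle ring of the same outline, 88 (x) x 50 (y) mm, only 10 mm high, with a narrow 6 mm rim. Origin at the centre of its underside. About 0.04 kg. It starts flat on the table to the left or right of the robot's middle line.
- pane: The pane: solid clear acrylic plate of the same outline, 88 (x) x 50 (y) x 10 mm, with a white paper label 40 x 14 mm in the middle of its top. Origin at the centre of its underside. About 0.06 kg. It starts flat on the table on the other side from the spacer.
- spray: Bystander: standing white bottle with red cap, 64 mm in diameter, 170 mm high; origin at the centre of its foot. Leave alone.
- brush: Bystander: a brush with blue handle lying on the table right of the nest. Leave alone.
- scanner: Bystander: black hand-held code scanner lying on the table, L-shaped, about 140 x 95 x 30 mm, origin under its head. Leave alone.
There are look-alikes about, which are no part of the job. Leave any brown or turquoise look-alike of the spacer alone.

How it is judged:
By the outcome, as a careful person would: the job done as asked, in the order asked, and still so for the second after the job is handed in, with the robot touching nothing.
It also fails if it takes over 72 s, if anything falls off the work surface, if the arm or the gripper's body presses on something with over 40 N, if the wrist force passes 120 N, or if a joint passes its speed limit or range.

## Robot

A 6-joint arm with a two-finger parallel gripper is mounted at the origin on the work surface. World frame = base frame: x ahead of the robot, y to its left, z up, the work surface at z = 0. Lengths are in mm, angles in degrees, forces in N, time in s.
With the tool pointing down it reaches from about 300 to 850 mm from the base axis. Payload 4.2 kg.
Tool frame: the origin (TCP) lies on the centre line of the jaws, within the pads' length; the fingertips stand 14 mm ahead of it and the grasp point (between the pads) lies 5 mm behind it (env.finger_overhang is the z of the fingertips in the tool frame, in mm); z points along the fingers, y is the line along which they close (so a half turn about z gives the same grasp; the last joint's range is limited). The gripper opens to 91 mm and grips with 3 to 60 N. Pads are 32 mm wide; open, the fingers measure 118 mm over their backs; the gripper's body (76 mm by 178 mm) begins 60 mm behind the grasp point.
Start: joints at [73.682, 18.312, 89.639, -0, 72.044, -1.146], TCP at [150.488, 554.973, 227.976] pointing down, gripper open.
Joint ranges: [-177.97, 177.97], [-48.28, 115.42], [12.27, 149.76], [-77.06, 257.06], [2.81, 150.46], [-146.56, 146.56]. Speed limits (degrees/s): [147.25, 147.25, 180, 180, 180, 180].

## Interface

Orientations are given as [roll, pitch, yaw] about the fixed x, y, z axes, in that order (R = Rz(yaw) Ry(pitch) Rx(roll)).
In Python, from workcell import sensors, viewer, env gives the robot as it stands. The module is installed in compiled form; this text tells all that it offers.
- The arm moves only by the tool step_arm, never from a script. Its argument "plan" is one flat list of numbers, 6 for each row, row after row: the shift along the tool's x, y, z in cm, then the turn, a rotation vector about the tool's x, y, z in rad. In form: [x, y, z, wx, wy, wz, x, y, z, wx, wy, wz, ...]. A call has 1 to 5 rows; each row shifts and turns the commanded pose from where the row before left it, along the tool's axes as they then stand; what a row does not reach is not made up. A row lasts 1/12 s, in which the tool goes at most 41.7 mm and 7.16 degrees, less where a joint would pass 70% of its speed; a pose out of reach is approached as far as the arm can. A call is refused whole if a number of a shift passes 4.17 or a number of a turn 0.125, either way. A call with a gripper value outside its range is refused whole. "hand" is the finger opening in cm, from 0 to 9.12, set as the call begins (left out, the last holds). The fingers move at their own pace and stop on an object; "newtons" is the grip in N (left out, the last holds). Time passes only in rows, so rows that do not move let the fingers close. It gives the time, the measured TCP pose, the force, the opening and the grip force at its end, in the units of the state.
- sensors.state(): the state, without advancing time (a new reading comes with each control period).
- viewer.grab_frame(name): name is "scene" or "top" or "wrist"; returns a dict with "img" (480x640x3 uint8, red, green, blue), "fx", "fy", "cx", "cy" (pixels), "position" and "attitude" of the camera in the world. Camera axes: x right, y down, z forward; pixel columns grow to the right and rows downward; lengths in mm; the calibration is good to about 2 mm. A picture is of the moment at which its call begins. There is no depth.
- env.job_done(): hands the job in; it is judged then, once.
Trained networks look in a picture, given as the dict that the camera call returned (one of the last four; its "shot" number tells which), for a name from the list of things; names that differ only in an ending like _2 or _b are one class to them, and where a whole thing is asked for, a point or a joint stands for the part that bears it (a point fixed in the world has none). Each returns a list of dicts, best first, with "score" (0 to 1); they miss things now and then, are a little off and sometimes report something else, mostly with a low value. They report only what shows in the picture. A call takes as long as a camera call. They do not tell look-alikes from the thing itself.
- viewer.boxes_of(name, picture): "location" ([column, row] in pixels, amid what is visible of it).
- viewer.pinpoint(name, picture): "location" ([column, row] in pixels: a listed point, or the origin of a listed thing).
The state is a dict: "time_s": time; "qpos": joint angles; "qvel": joint speeds; "effort": joint torques, N m; "ee_pos": TCP position; "ee_rot": TCP orientation; "force": force on the tool from outside, world axes, zero at the start; "torque": the same for the moment, N m; "gripper_width": finger opening in mm; "gripper_force": force on a finger pad.
Only numpy, scipy, OpenCV 4.12 (cv2) and the standard library are available. Lean on these libraries where they do the work, as an engineer would, in place of code of your own. Each camera call takes 0.05 s, during which the arm holds its last target. There are 200 camera calls.

## Working session

There is one attempt and no reset: what is moved stays moved. The work goes in short steps, Python scripts to look and compute and a tool call to move; the robot and the scene stay as the last step left them, time stands still between calls to the robot, and variables do not carry over. Pictures are saved under pics/ and viewed, at most 10 in all, crops included, and the job is handed in when it is done.

Besides the shell and the picture viewer there is one more tool, called after "Call:" by a JSON object that holds its "api" and its "payload". step_arm: Moves the arm, as the interface text tells. Its arguments: {"type":"object","properties":{"plan":{"type":"array","items":{"type":"number"}},"hand":{"type":"number"},"newtons":{"type":"number"}},"required":["plan"]}

```bash
mkdir -p pics; cat > h.py <<'E'
import numpy as np, cv2
from scipy.spatial.transform import Rotation as R
from workcell import sensors, viewer, env
def att(f):
    a=np.array(f["attitude"],float)
    return a if a.shape==(3,3) else R.from_euler('xyz',a,degrees=True).as_matrix()
def ray(f,px):
    d=np.array([(px[0]-f["cx"])/f["fx"],(px[1]-f["cy"])/f["fy"],1.0])
    d=att(f)@d
    return np.array(f["position"],float),d/np.linalg.norm(d)
def onz(f,px,z):
    o,d=ray(f,px); return o+d*(z-o[2])/d[2]
def proj(f,P):
    p=att(f).T@(np.array(P,float)-np.array(f["position"],float))
    return np.array([f["fx"]*p[0]/p[2]+f["cx"],f["fy"]*p[1]/p[2]+f["cy"]])
def tri(rays):
    A=np.zeros((3,3));b=np.zeros(3)
    for o,d in rays:
        M=np.eye(3)-np.outer(d,d);A+=M;b+=M@o
    return np.linalg.solve(A,b)
def save(f,n): cv2.imwrite("pics/"+n+".png",f["img"][:,:,::-1])
E
python3 - <<'E'
from h import *
for c in ["scene","top","wrist"]:
    f=viewer.grab_frame(c); save(f,c+"0")
    print(c,f["position"],f["attitude"],f["fx"],f["cx"],f["cy"])
    for n in ["nest","home","stop","frame","spacer","pane","spray","scanner","brush"]:
        r=viewer.pinpoint(n,f)
        print(n,[(np.round(x["location"]).tolist(),round(x["score"],2),np.round(onz(f,x["location"],0)).tolist()[:2]) for x in r[:4]])
print(sensors.state(), env.finger_overhang)
E
```

```text
scene [1375.96724079  168.80982405  891.14165369] [-134.55700048   -1.02525518  100.34302911] 576.9476908491889 320.5672893364106 242.44033073798852
nest [([322.0, 288.0], 0.63, [612.0, 49.0])]
home [([342.0, 281.0], 0.77, [586.0, 86.0])]
stop [([364.0, 279.0], 0.58, [572.0, 130.0]), ([342.0, 282.0], 0.25, [587.0, 86.0])]
frame [([290.0, 289.0], 0.7, [628.0, -14.0]), ([344.0, 282.0], 0.2, [586.0, 91.0])]
spacer [([196.0, 216.0], 0.85, [456.0, -274.0]), ([249.0, 217.0], 0.75, [434.0, -154.0])]
pane [([458.0, 254.0], 0.81, [459.0, 322.0]), ([322.0, 287.0], 0.2, [610.0, 48.0])]
spray [([469.0, 336.0], 0.66, [676.0, 344.0]), ([202.0, 217.0], 0.41, [455.0, -260.0])]
scanner [([509.0, 273.0], 0.73, [494.0, 428.0])]
brush [([124.0, 275.0], 0.98, [658.0, -358.0]), ([456.0, 256.0], 0.74, [465.0, 316.0])]
top [ 348.21751493   17.53431815 1228.74256226] [-169.6018407     0.82061344  -89.12333132] 560.8222030445893 311.5666517784323 236.5379004046487
nest [([309.0, 222.0], 0.68, [607.0, 45.0])]
home [([288.0, 226.0], 0.61, [597.0, 92.0])]
stop [([270.0, 231.0], 0.67, [585.0, 132.0])]
frame [([33
[... 649 characters left out ...]
scanner []
brush []
{'time_s': 1.5, 'qpos': array([ 7.36822626e+01,  1.83141597e+01,  8.96386717e+01,  3.09757536e-04,
        7.20435317e+01, -1.14708188e+00]), 'qvel': array([ 0.00960222, -0.05122676, -0.06341889, -0.01524974, -0.09500555,
        0.0204801 ]), 'effort': array([ 5.29984845e-04, -4.12332809e+01, -2.32236725e+01,  7.28667830e-02,
        3.74980154e-02, -1.62567922e-06]), 'ee_pos': array([150.49029231, 554.98229524, 227.9554809 ]), 'ee_rot': array([ 1.79996358e+02, -2.21808525e-04,  1.64829249e+02]), 'force': array([ 1.01301601, -0.90512333, -0.65335645]), 'torque': array([-0.04085277, -0.02676626,  0.05172733]), 'gripper_force': 0.0, 'gripper_width': 91.22252265291482} 14.0
```

View pics/scene0.png

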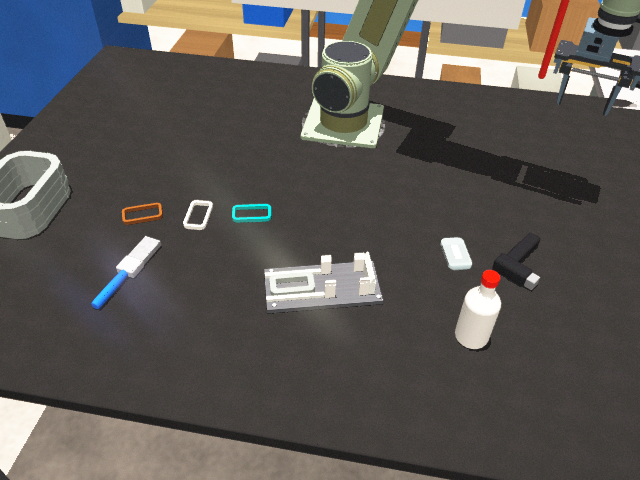

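View pics/top0.png

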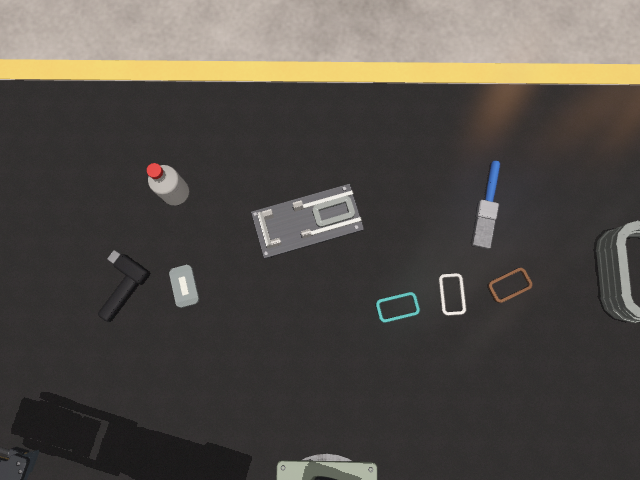

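The scene picture shows the nest at (322,288), the frame in its lane at (292,283), the white spacer at (198,215) between the brown and turquoise look-alikes, and the pane at (457,254). In the top picture the spacer is at (452,294) and the pane at (184,286). The nest's stop end points left, towards world +y.

```bash
cat > m.py <<'E'
from h import *
F={c:viewer.grab_frame(c) for c in ["scene","top"]}
guess={"nest":(0,0),"home":0,"stop":0,"frame":0,"spacer":(449,-259),"pane":(462,318)}
P={}
for n in guess:
    rs=[]
    for c,f in F.items():
        r=viewer.pinpoint(n,f)
        if n=="spacer": r=sorted(r,key=lambda x:np.hypot(*(onz(f,x["location"],0)[:2]-[452,-265])))
        if r: rs.append(ray(f,r[0]["location"]))
    P[n]=tri(rs); print(n,np.round(P[n],1))
f=F["top"]; g=cv2.cvtColor(f["img"],cv2.COLOR_RGB2GRAY)
def rect(mask,c,z,name):
    cs,_=cv2.findContours(mask,cv2.RETR_EXTERNAL,cv2.CHAIN_APPROX_NONE)
    cs=[k for k in cs if cv2.pointPolygonTest(cv2.convexHull(k),c,False)>=0]
    k=max(cs,key=cv2.contourArea)
    w=np.array([onz(f,p[0],z)[:2] for p in k],np.float32)
    (x,y),s,a=cv2.minAreaRect(w); print(name,np.round([x,y,*s,a],1))
rect((g>130).astype('uint8'),(452,294),10,"spacer")
rect((g>100).astype('uint8'),(184,286),10,"pane")
rect((g>55).astype('uint8'),(308,222),12,"nest")
u=np.array([np.mean(f["img"][p[1]-3:p[1]+3,p[0]-3:p[0]+3]) for p in [(300,225),(330,240),(200,350)]]);print(u)
a=P["stop"]-P["home"]; print(np.degrees(np.arctan2(a[1],a[0])), sensors.state()["time_s"])
E
python3 m.py
```

```text
nest [604.3  48.  -11.1]
home [595.4  92.6   6.3]
stop [583.5 135.6  12.8]
frame [625.6 -11.7  10.1]
spacer [ 4.539e+02 -2.664e+02  4.000e-01]
pane [463.  315.3  -4. ]
spacer [ 449.9 -267.1   88.8   51.4    4.4]
pane [459.6 316.9  88.9  51.1  15.7]
nest [7.6430e+02 3.2800e+01 7.6400e+02 1.5276e+03 3.0000e-01]
[114.59259259  74.48148148  49.87962963]
105.48008524801864 2.2
```

Call:
{"api": "step_arm", "payload": {"plan": [0, 0, 0, 0, 0, 0.125, 0, 0, 0, 0, 0, 0.125, 0, 0, 0, 0, 0, 0.125, 0, 0, 0, 0, 0, 0.125, 0, 0, 0, 0, 0, 0.125], "hand": 0, "newtons": 20}}

```text
time_s: 2.62
ee_pos: [150.5, 555.0, 228.0]
ee_rot: [180.0, -0.0, 128.7]
force: [0.5, -0.1, 0.2]
gripper_width: 60.5
gripper_force: 0.0
```

Call:
{"api": "step_arm", "payload": {"plan": [0, 0, 0, 0, 0, 0.125, 0, 0, 0, 0, 0, 0.125, 0, 0, 0, 0, 0, 0.125, 0, 0, 0, 0, 0, 0.03]}}

```text
time_s: 2.95
ee_pos: [150.5, 555.0, 228.0]
ee_rot: [180.0, -0.0, 105.5]
force: [0.2, -0.1, 0.4]
gripper_width: 33.9
gripper_force: 0.0
```

Call:
{"api": "step_arm", "payload": {"plan": [-3.36, 1.49, 0, 0, 0, 0, -3.36, 1.49, 0, 0, 0, 0, -3.36, 1.49, 0, 0, 0, 0, -3.36, 1.49, 0, 0, 0, 0, -3.36, 1.49, 0, 0, 0, 0]}}

```text
time_s: 3.37
ee_pos: [268.7, 412.3, 228.0]
ee_rot: [180.0, -0.0, 105.9]
force: [0.1, -0.7, 1.1]
gripper_width: 1.7
gripper_force: 0.0
```

Call:
{"api": "step_arm", "payload": {"plan": [-3.36, 1.49, 0, 0, 0, 0, -3.36, 1.49, 0, 0, 0, 0, -3.36, 1.49, 0, 0, 0, 0, -3.36, 1.49, 0, 0, 0, 0, -3.36, 1.49, 0, 0, 0, 0]}}

```text
time_s: 3.78
ee_pos: [386.3, 270.8, 228.2]
ee_rot: [180.0, -0.0, 105.8]
force: [-0.1, 0.5, 0.1]
gripper_width: 0.7
gripper_force: 0.0
```

Call:
{"api": "step_arm", "payload": {"plan": [-3.36, 1.49, 0, 0, 0, 0, -3.36, 1.49, 0, 0, 0, 0, -3.36, 1.49, 0, 0, 0, 0, -3.36, 1.49, 0, 0, 0, 0, -3.36, 1.49, 0, 0, 0, 0]}}

```text
time_s: 4.2
ee_pos: [503.8, 129.3, 228.2]
ee_rot: [180.0, -0.0, 105.8]
force: [1.0, 0.1, -0.7]
gripper_width: 0.3
gripper_force: 0.0
```

Call:
{"api": "step_arm", "payload": {"plan": [-3.36, 1.49, 0, 0, 0, 0, -3.36, 1.49, 0, 0, 0, 0, -3.36, 1.49, 0, 0, 0, 0, -3.36, 1.49, 0, 0, 0, 0, -3.36, 1.49, 0, 0, 0, 0]}}

```text
time_s: 4.62
ee_pos: [621.3, -12.1, 228.0]
ee_rot: [180.0, -0.0, 105.8]
force: [1.1, 0.8, 0.7]
gripper_width: 0.4
gripper_force: 0.0
```

Call:
{"api": "step_arm", "payload": {"plan": [0, 0, 0, 0, 0, 0]}}

```text
time_s: 4.7
ee_pos: [624.0, -15.5, 227.1]
ee_rot: [179.9, 0.2, 105.6]
force: [-0.5, 0.2, -0.2]
gripper_width: -0.1
gripper_force: 0.0
```

```bash
python3 - <<'E'
from h import *
f=viewer.grab_frame("wrist"); save(f,"w1"); np.savez("w1.npz",**{k:f[k] for k in ["fx","fy","cx","cy","position","attitude","img"]})
print(f["position"],f["attitude"])
for n,z in [("nest",0),("home",12),("stop",12),("frame",12)]:
    print(n,[(np.round(x["location"]).tolist(),round(x["score"],2),np.round(onz(f,x["location"],z),1).tolist()[:2]) for x in viewer.pinpoint(n,f)[:2]])
s=sensors.state(); print(s["ee_pos"],s["ee_rot"],s["time_s"],s["gripper_width"])
E
```

```text
[604.8152676   59.08134658 381.96981297] [ 1.64026370e+02 -1.20642726e-01  1.55213843e+01]
nest [([324.0, 134.0], 0.93, [611.6, 50.2]), ([322.0, 26.0], 0.57, [586.1, 136.8])]
home [([323.0, 81.0], 0.72, [598.9, 93.0])]
stop [([324.0, 25.0], 0.6, [588.1, 135.3])]
frame [([327.0, 197.0], 0.71, [630.0, -4.5]), ([323.0, 28.0], 0.62, [587.5, 132.9])]
[619.58435639  -9.45060902 228.00375073] [-1.79976813e+02 -3.38582607e-02  1.05867591e+02] 4.95 0.6684158001838811
```

View pics/w1.png

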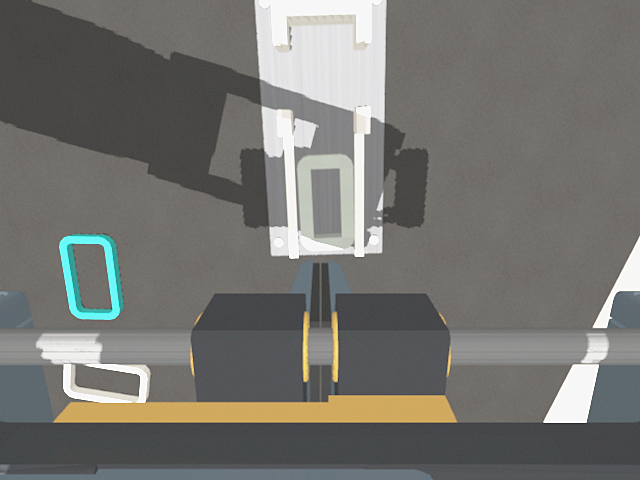

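The wrist picture shows the nest from its open end at about (272..382, 255) to the stop at (322,25). The frame lies at (327,200) between rails at x≈292 and 360. The turquoise and white rings are at lower left.

```bash
python3 - <<'E'
from h import *
f=viewer.grab_frame("wrist"); print(f["position"],f["attitude"])
g=cv2.cvtColor(f["img"],cv2.COLOR_RGB2GRAY).astype(int)
# base edges rowwise: strongest outer steps
L=[];Rr=[]
for r in range(20,245,5):
    row=f["img"][r].astype(int).sum(1)
    d=np.gradient(cv2.GaussianBlur(row.astype(np.float32).reshape(1,-1),(5,1),0)[0])
    L.append(onz(f,(245+np.argmax(d[245:283]),r),12)[:2]); Rr.append(onz(f,(370+np.argmin(d[370:400]),r),12)[:2])
for n,E in (("L",L),("R",Rr)):
    vx,vy,x,y=cv2.fitLine(np.float32(E),cv2.DIST_HUBER,0,.5,.01).ravel(); 
    res=np.abs((np.array(E)-[x,y])@[vy,-vx]); a=np.degrees(np.arctan2(vy,vx))%180
    print(n,a,x,y,np.median(res)); globals()[n+"l"]=(np.array([vx,vy]),np.array([x,y]))
a=np.radians(105.8);ny=np.array([-np.sin(a),np.cos(a)])
print("ny offsets",Ll[1]@ny,Rl[1]@ny)
# rear edge
B=[]
for c in range(300,350,5):
    col=f["img"][:,c].astype(int).sum(1);d=np.gradient(cv2.GaussianBlur(col.astype(np.float32).reshape(-1,1),(1,5),0)[:,0])
    r=240+np.argmin(d[240:262]);B.append(onz(f,(c,r),12)[:2])
B=np.array(B);print("rear nx",np.median(B@[np.cos(a),np.sin(a)]))
for q in [(298,200),(354,200),(326,155),(326,248),(323,22)]: 
    w=onz(f,q,26);print(q,w[:2]@[np.cos(a),np.sin(a)],w[:2]@ny)
for n,z in [("nest",0),("home",12),("stop",12)]:
    print(n,[np.array(onz(f,x["location"],z)[:2]) @ np.c_[[np.cos(a),np.sin(a)],ny] for x in viewer.pinpoint(n,f)[:1]])
s=sensors.state(); print(s["ee_pos"],s["ee_rot"],s["time_s"])
cv2.imwrite("pics/w1c.png",cv2.resize(f["img"][:270,230:410,::-1],None,fx=2.2,fy=2.2))
E
```

```text
[600.45953536  64.57941723 383.15296308] [1.64257281e+02 1.18826239e-02 1.58373991e+01]
L 107.083755 556.445 43.392544 0.23835725842426675
R 107.30551 659.49255 78.39015 0.2582208853706949
ny offsets -547.2363310005003 -655.9196917252353
rear nx -231.60998311912005
(298, 200) -168.11010352131956 -575.2670376574296
(354, 200) -168.07492616319973 -626.1386326661699
(326, 155) -127.92175664684385 -600.5150371909508
(326, 248) -213.78555275251296 -600.9172527708563
(323, 22) -22.185011975307845 -597.592597677089
nest [array([-121.54473533, -603.4823407 ])]
home [array([ -73.1677823 , -598.61292149])]
stop [array([ -29.40719819, -601.01389633])]
[619.86256699  -9.43895133 228.30082042] [ 1.79981404e+02 -3.26386724e-03  1.05891959e+02] 5.15
```

View pics/w1c.png

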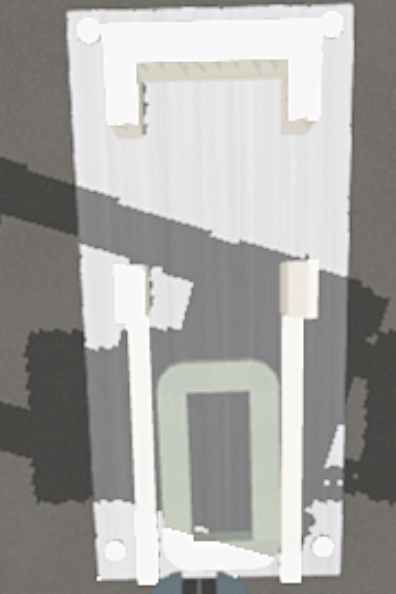

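The crop shows the frame's ring in the lane, with its rear edge about 18 mm inside the open end, and no obstacles. The nest yaw is 107.2°. I'll go down behind the frame.

Call:
{"api": "step_arm", "payload": {"plan": [0, 0, 0, 0, 0, -0.023, -3.1, 0.5, 0, 0, 0, 0, -3.1, 0.5, 0, 0, 0, 0, 0, 0, 4, 0, 0, 0, 0, 0, 4, 0, 0, 0]}}

```text
time_s: 5.57
ee_pos: [650.8, -68.2, 149.8]
ee_rot: [179.6, 0.2, 107.1]
force: [-0.3, 0.4, -1.5]
gripper_width: 0.4
gripper_force: 0.0
```

Call:
{"api": "step_arm", "payload": {"plan": [0, 0, 4, 0, 0, 0, 0, 0, 3, 0, 0, 0, 0, 0, 2.5, 0, 0, 0, 0, 0, 1.5, 0, 0, 0, 0, 0, 0.7, 0, 0, 0]}}

```text
time_s: 5.98
ee_pos: [647.4, -66.5, 29.2]
ee_rot: [-179.9, -0.0, 107.2]
force: [-0.7, -1.2, 0.7]
gripper_width: 0.2
gripper_force: 0.2
```

Call:
{"api": "step_arm", "payload": {"plan": [0, 0, 0, 0, 0, 0, 0, 0, 0, 0, 0, 0]}}

```text
time_s: 6.15
ee_pos: [648.2, -66.4, 31.1]
ee_rot: [-180.0, -0.0, 107.2]
force: [0.3, 0.7, 0.5]
gripper_width: 0.6
gripper_force: 0.0
```

```bash
python3 - <<'E'
from h import *
f=viewer.grab_frame("wrist"); s=sensors.state(); print(s["ee_pos"],s["ee_rot"],s["time_s"],s["force"])
cv2.imwrite("pics/w2.png",f["img"][0:480:1,:,::-1])
E
```

```text
[648.6154204  -66.46899253  31.68023021] [1.79936915e+02 1.41517387e-02 1.07163601e+02] 6.2 [-0.02736632 -1.54690494  0.21040016]
```

View pics/w2.png

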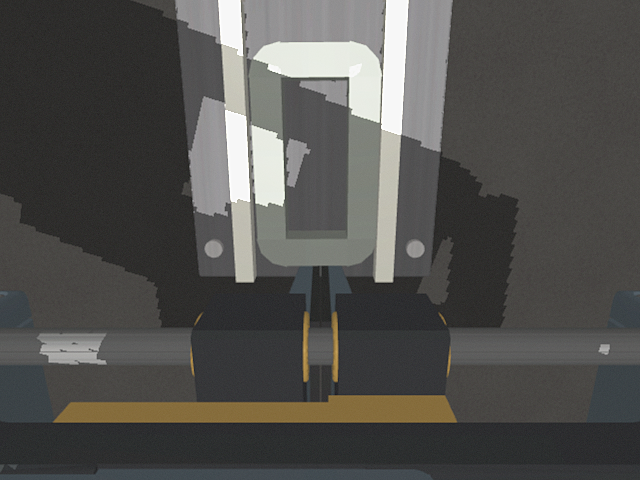

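The close picture shows the closed fingers at x≈320 just behind the frame. The rail mid-line is at x≈315, so I shift about 2 mm towards tool −y and push.

Call:
{"api": "step_arm", "payload": {"plan": [0.5, -0.1, 0, 0, 0, 0, 0.5, -0.1, 0, 0, 0, 0, 0.8, 0, 0, 0, 0, 0, 0.8, 0, 0, 0, 0, 0, 0.8, 0, 0, 0, 0, 0]}}

```text
time_s: 6.62
ee_pos: [636.1, -33.8, 31.4]
ee_rot: [180.0, 0.0, 107.1]
force: [1.1, 0.2, 0.4]
gripper_width: 0.6
gripper_force: 0.4
```

Call:
{"api": "step_arm", "payload": {"plan": [0.8, 0, 0, 0, 0, 0, 0.8, 0, 0, 0, 0, 0, 0.8, 0, 0, 0, 0, 0, 0.8, 0, 0, 0, 0, 0, 0.8, 0, 0, 0, 0, 0]}}

```text
time_s: 7.03
ee_pos: [624.2, 4.3, 30.9]
ee_rot: [180.0, -0.0, 107.1]
force: [0.1, -1.4, 0.9]
gripper_width: 0.6
gripper_force: 0.5
```

Call:
{"api": "step_arm", "payload": {"plan": [0.8, 0, 0, 0, 0, 0, 0.6, 0, 0, 0, 0, 0, 0.5, 0, 0, 0, 0, 0, 0.4, 0, 0, 0, 0, 0, 0.2, 0, 0, 0, 0, 0]}}

```text
time_s: 7.45
ee_pos: [616.9, 27.9, 30.9]
ee_rot: [-180.0, -0.0, 107.1]
force: [-0.3, -1.9, 0.3]
gripper_width: 0.4
gripper_force: 0.4
```

Call:
{"api": "step_arm", "payload": {"plan": [0.1, 0, 0, 0, 0, 0, 0.1, 0, 0, 0, 0, 0, 0.1, 0, 0, 0, 0, 0, 0, 0, 0, 0, 0, 0]}}

```text
time_s: 7.78
ee_pos: [616.2, 30.2, 30.9]
ee_rot: [-180.0, -0.0, 107.1]
force: [-0.2, -0.1, 1.0]
gripper_width: 0.5
gripper_force: 0.1
```

Call:
{"api": "step_arm", "payload": {"plan": [0.1, 0, 0, 0, 0, 0, 0.1, 0, 0, 0, 0, 0, 0.1, 0, 0, 0, 0, 0, 0.1, 0, 0, 0, 0, 0]}}

```text
time_s: 8.12
ee_pos: [615.2, 33.6, 30.9]
ee_rot: [180.0, 0.1, 107.2]
force: [0.7, -3.9, -0.9]
gripper_width: 0.4
gripper_force: 2.3
```

Call:
{"api": "step_arm", "payload": {"plan": [0.1, 0, 0, 0, 0, 0, 0.1, 0, 0, 0, 0, 0]}}

```text
time_s: 8.28
ee_pos: [615.5, 33.9, 31.2]
ee_rot: [179.9, 0.2, 107.2]
force: [3.7, -10.6, -0.1]
gripper_width: 0.5
gripper_force: 5.3
```

```bash
python3 - <<'E'
from h import *
f=viewer.grab_frame("wrist"); s=sensors.state(); print(s["ee_pos"],s["ee_rot"],s["time_s"],s["force"])
save(f,"w3")
E
```

```text
[615.51897103  33.9217681   31.23951612] [179.9246173    0.25098423 107.24232367] 8.3333 [ 2.48172975 -7.94237667 -0.34390924]
```

View pics/w3.png

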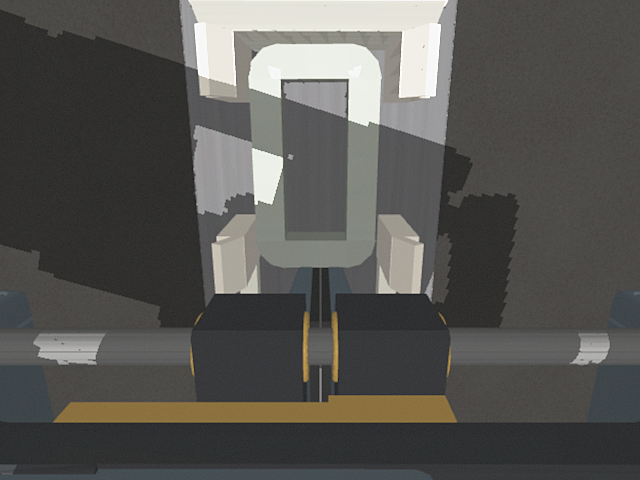

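The frame fills the pocket. Its front edge (row 44) is at the stop face and the contact force is about 10 N. I press a little more to confirm, then retreat and look.

Call:
{"api": "step_arm", "payload": {"plan": [0.1, 0, 0, 0, 0, 0, 0.1, 0, 0, 0, 0, 0]}}

```text
time_s: 8.5
ee_pos: [615.6, 34.2, 31.4]
ee_rot: [179.9, 0.4, 107.3]
force: [3.6, -15.2, 0.2]
gripper_width: 0.8
gripper_force: 8.1
```

Call:
{"api": "step_arm", "payload": {"plan": [-0.2, 0, 0, 0, 0, 0, -0.7, 0, 0, 0, 0, 0, -1, 0, 0, 0, 0, 0, 0, 0, -4, 0, 0, 0, 0, 0, -4, 0, 0, 0], "hand": 6.5}}

```text
time_s: 8.92
ee_pos: [617.5, 19.1, 109.1]
ee_rot: [-179.6, -0.2, 107.1]
force: [0.9, 0.0, 0.5]
gripper_width: 31.0
gripper_force: 0.0
```

Call:
{"api": "step_arm", "payload": {"plan": [0, 0, -2, 0, 0, 0, 0, 0, 0, 0, 0, 0, 0, 0, 0, 0, 0, 0]}}

```text
time_s: 9.17
ee_pos: [620.0, 19.5, 132.2]
ee_rot: [179.8, 0.0, 107.1]
force: [-0.6, 0.1, -1.0]
gripper_width: 51.1
gripper_force: 0.0
```

```bash
python3 - <<'E'
from h import *
f=viewer.grab_frame("wrist"); s=sensors.state(); print(s["ee_pos"],s["ee_rot"],s["time_s"],s["force"])
print(f["position"],f["attitude"])
cv2.imwrite("pics/w4.png",f["img"][:,:,::-1])
np.savez("w4.npz",**{k:f[k] for k in ["fx","fy","cx","cy","position","attitude","img"]})
E
```

```text
[618.96924495  19.58405971 130.58002408] [-1.79963458e+02 -3.88064511e-02  1.07119243e+02] 9.2167 [ 0.27244133  0.86592501 -0.87838151]
[598.81172451  93.0820808  287.324253  ] [164.20994426  -0.16675854  17.08430313]
```

View pics/w4.png

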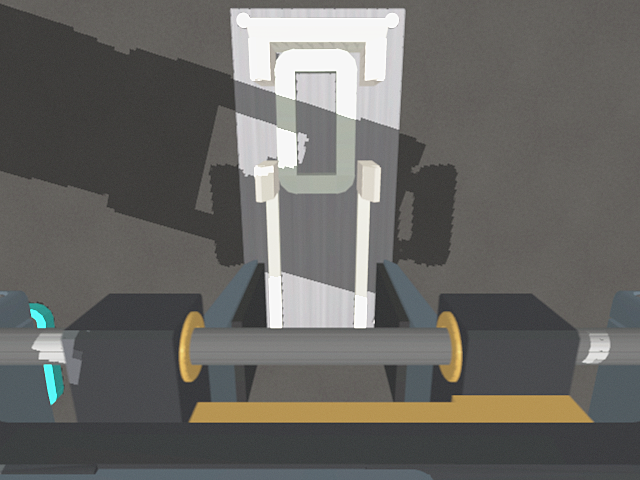

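The picture shows the frame home. Its front edge at row 48 touches the stop, its rear at row 194 is level with the walls, and its centre is at x≈316. Next I look at the spacer from near.

Call:
{"api": "step_arm", "payload": {"plan": [0, 0, 0, 0, 0, 0.12, 0, 0, 0, 0, 0, 0.12, 0, 0, 0, 0, 0, 0.12, 0, 0, 0, 0, 0, 0.12, 0, 0, 0, 0, 0, 0.12]}}

```text
time_s: 9.63
ee_pos: [618.0, 19.7, 128.5]
ee_rot: [-179.7, 0.1, 72.4]
force: [-1.5, 0.5, -0.1]
gripper_width: 64.7
gripper_force: 0.0
```

Call:
{"api": "step_arm", "payload": {"plan": [0, 0, 0, 0, 0, 0.12, 0, 0, 0, 0, 0, 0.12, 0, 0, 0, 0, 0, 0.12, 0, 0, 0, 0, 0, 0.12, 0, 0, 0, 0, 0, 0.12]}}

```text
time_s: 10.05
ee_pos: [618.1, 19.7, 128.5]
ee_rot: [-179.8, 0.2, 38.0]
force: [0.8, 0.6, -0.5]
gripper_width: 65.1
gripper_force: 0.0
```

Call:
{"api": "step_arm", "payload": {"plan": [0, 0, 0, 0, 0, 0.12, 0, 0, 0, 0, 0, 0.12, 0, 0, 0, 0, 0, 0.12, 0, 0, 0, 0, 0, 0.12, 0, 0, 0, 0, 0, 0.12]}}

```text
time_s: 10.47
ee_pos: [618.1, 19.7, 128.5]
ee_rot: [-180.0, 0.3, 3.7]
force: [0.8, 0.6, -0.3]
gripper_width: 65.3
gripper_force: 0.0
```

Call:
{"api": "step_arm", "payload": {"plan": [-2.7, 2.75, 0, 0, 0, 0, -2.7, 2.75, 0, 0, 0, 0, -2.7, 2.75, 0, 0, 0, 0, -2.7, 2.75, 0, 0, 0, 0, -2.7, 2.75, 0, 0, 0, 0]}}

```text
time_s: 10.88
ee_pos: [491.7, -127.4, 128.9]
ee_rot: [-179.9, 0.2, 4.0]
force: [0.0, -1.1, 0.2]
gripper_width: 65.4
gripper_force: 0.0
```

Call:
{"api": "step_arm", "payload": {"plan": [-2.7, 2.75, 0, 0, 0, 0, -2.7, 2.75, 0, 0, 0, 0, -2.7, 2.75, 0, 0, 0, 0, -2.7, 2.75, 0, 0, 0, 0, -2.7, 2.75, 0, 0, 0, 0]}}

```text
time_s: 11.3
ee_pos: [366.8, -273.7, 129.2]
ee_rot: [-179.8, 0.2, 4.0]
force: [1.2, -0.7, -0.2]
gripper_width: 65.1
gripper_force: 0.0
```

Call:
{"api": "step_arm", "payload": {"plan": [0, 0, 0, 0, 0, 0, 0, 0, 0, 0, 0, 0, 0, 0, 0, 0, 0, 0]}}

```text
time_s: 11.55
ee_pos: [368.9, -272.8, 129.8]
ee_rot: [-179.9, 0.1, 3.9]
force: [0.0, 0.2, 0.6]
gripper_width: 65.1
gripper_force: 0.0
```

```bash
cat > part.py <<'E'
from h import *
import sys
# measure a part near image centre by brightness: python part.py name thr z
def part(name,thr,z,tag,view=True):
    f=viewer.grab_frame("wrist"); s=sensors.state()
    g=cv2.cvtColor(f["img"],cv2.COLOR_RGB2GRAY)
    r=[x for x in viewer.pinpoint(name,f)]
    print("net",[(np.round(x["location"]).tolist(),round(x["score"],2),np.round(onz(f,x["location"],0),1)[:2].tolist()) for x in r[:3]])
    m=(g>thr).astype('uint8'); m[300:]=0
    cs,_=cv2.findContours(m,cv2.RETR_EXTERNAL,cv2.CHAIN_APPROX_NONE)
    for k in sorted(cs,key=lambda k:-cv2.contourArea(cv2.convexHull(k)))[:3]:
        for zz in (z,):
            w=np.float32([onz(f,p[0],zz)[:2] for p in k]); (x,y),sz,a=cv2.minAreaRect(w); print(np.round(k.mean(0)[0]),np.round([x,y,*sz,a],1))
    print(s["ee_pos"].round(1),s["ee_rot"].round(2),s["time_s"]); save(f,tag); return f
if __name__=="__main__": part(sys.argv[1],int(sys.argv[2]),float(sys.argv[3]),sys.argv[4])
E
python3 part.py spacer 150 10 w5
python3 - <<'E'
from h import *
d=np.load("w4.npz"); f={k:d[k] for k in d.files}
a=np.radians(107.2);X=np.c_[[np.cos(a),np.sin(a)],[-np.sin(a),np.cos(a)]]
for q in [(316,48),(316,194),(275,120),(356,120)]: print(q,onz(f,q,26)[:2]@X)
E
```

```text
net []
[517.  92.] [ 474.5 -392.7   50.8   88.5   26.2]
[321. 110.] [ 453.3 -267.4   88.8   51.2    4.3]
[147. 146.] [ 423.8 -150.9   51.1   91.    14.4]
[ 369.4 -272.5  130.1] [-1.799e+02  6.000e-02  4.030e+00] 11.6
(316, 48) [ -44.56171709 -597.95099755]
(316, 194) [-133.18176205 -597.52500258]
(275, 120) [ -86.09202804 -571.93378162]
(356, 120) [ -86.19391059 -622.95307257]
```

View pics/w5.png

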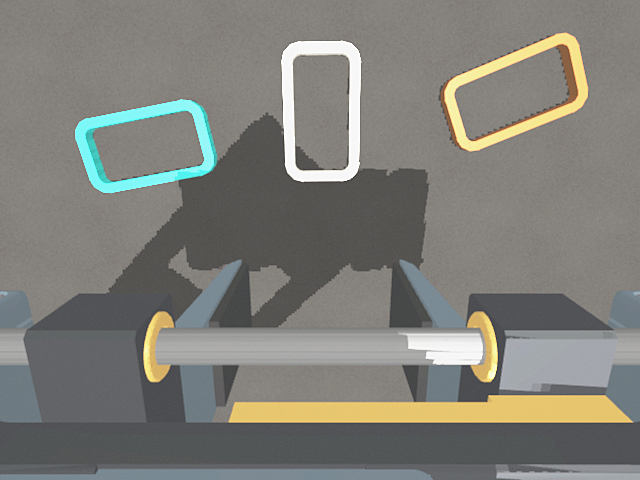

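The white spacer stands at pixel (321,110), straight ahead and square to the fingers, with turquoise to its left and brown to its right. Both views give a size that fits a 10 mm height.

Call:
{"api": "step_arm", "payload": {"plan": [2.8, 0, 0, 0, 0, -0.005, 2.8, 0, 0, 0, 0, 0, 2.7, 0.1, 0, 0, 0, 0, 0, 0, 3.5, 0, 0, 0, 0, 0, 3.5, 0, 0, 0]}}

```text
time_s: 12.07
ee_pos: [456.5, -267.8, 61.5]
ee_rot: [179.8, -0.3, 4.5]
force: [-0.7, 0.3, 0.2]
gripper_width: 64.7
gripper_force: 0.0
```

Call:
{"api": "step_arm", "payload": {"plan": [0, 0, 2, 0, 0, 0, 0, 0, 1.5, 0, 0, 0, 0, 0, 0.7, 0, 0, 0, 0, 0, 0.2, 0, 0, 0, 0, 0, 0, 0, 0, 0]}}

```text
time_s: 12.48
ee_pos: [452.7, -267.7, 16.8]
ee_rot: [-180.0, 0.0, 4.4]
force: [0.2, -0.5, 0.2]
gripper_width: 64.8
gripper_force: 0.0
```

Call:
{"api": "step_arm", "payload": {"plan": [0, 0, 0, 0, 0, 0, 0, 0, 0, 0, 0, 0, 0, 0, 0, 0, 0, 0, 0, 0, 0, 0, 0, 0, 0, 0, 0, 0, 0, 0], "hand": 4, "newtons": 10}}

```text
time_s: 12.9
ee_pos: [452.8, -268.7, 18.0]
ee_rot: [179.9, -0.1, 4.3]
force: [0.9, 1.9, 5.6]
gripper_width: 50.0
gripper_force: 10.0
```

```bash
python3 - <<'E'
from h import *
s=sensors.state(); print(s)
E
```

```text
{'time_s': 12.9, 'qpos': array([-3.19489804e+01,  2.68854131e+01,  1.11497917e+02,  3.40703422e-02,
        4.14889012e+01,  5.37548759e+01]), 'qvel': array([-0.11241373,  0.01501551, -0.00967102, -0.0525228 ,  0.06545761,
       -0.0272852 ]), 'effort': array([ -0.77344839, -38.35293531, -14.2316553 ,  -0.21439597,
        -0.18051641,   0.04586137]), 'ee_pos': array([ 452.84890678, -268.70866878,   17.98508788]), 'ee_rot': array([ 1.79942710e+02, -1.16418864e-01,  4.27070548e+00]), 'force': array([0.93854032, 1.94862047, 5.60430495]), 'torque': array([0.24096223, 0.07183591, 0.00393641]), 'gripper_force': 10.001729428768158, 'gripper_width': 50.01400595887513}
```

Call:
{"api": "step_arm", "payload": {"plan": [0, 0, -0.5, 0, 0, 0, 0, 0, -2, 0, 0, 0, 0, 0, -3, 0, 0, 0, 0, 0, -3, 0, 0, 0, 0, 0, -3, 0, 0, 0]}}

```text
time_s: 13.32
ee_pos: [451.5, -268.2, 133.1]
ee_rot: [-180.0, 0.1, 4.3]
force: [-0.2, -0.6, -0.6]
gripper_width: 49.9
gripper_force: 10.0
```

Call:
{"api": "step_arm", "payload": {"plan": [0, 0, 0, 0, 0, -0.12, 0, 0, 0, 0, 0, -0.12, 0, 0, 0, 0, 0, -0.12, 0, 0, 0, 0, 0, -0.12, 0, 0, 0, 0, 0, -0.12]}}

```text
time_s: 13.73
ee_pos: [451.7, -268.4, 132.1]
ee_rot: [-180.0, 0.0, 39.0]
force: [0.4, 0.0, -0.0]
gripper_width: 50.1
gripper_force: 10.0
```

Call:
{"api": "step_arm", "payload": {"plan": [0, 0, 0, 0, 0, -0.12, 0, 0, 0, 0, 0, -0.12, 0, 0, 0, 0, 0, -0.12, 0, 0, 0, 0, 0, -0.12, 0, 0, 0, 0, 0, -0.12]}}

```text
time_s: 14.15
ee_pos: [451.7, -268.4, 131.9]
ee_rot: [-180.0, -0.0, 73.4]
force: [-1.1, 0.2, -0.3]
gripper_width: 50.1
gripper_force: 10.0
```

Call:
{"api": "step_arm", "payload": {"plan": [0, 0, 0, 0, 0, -0.12, 0, 0, 0, 0, 0, -0.12, 0, 0, 0, 0, 0, -0.12, 0, 0, 0, 0, 0, -0.12, 0, 0, 0, 0, 0, -0.115]}}

```text
time_s: 14.57
ee_pos: [451.7, -268.4, 132.0]
ee_rot: [-180.0, -0.0, 107.5]
force: [0.4, -0.1, 0.1]
gripper_width: 50.2
gripper_force: 10.0
```

Call:
{"api": "step_arm", "payload": {"plan": [2.5, 2.05, 0, 0, 0, 0, 2.5, 2.05, 0, 0, 0, 0, 2.5, 2.05, 0, 0, 0, 0, 2.5, 2.05, 0, 0, 0, 0, 2.5, 2.05, 0, 0, 0, 0]}}

```text
time_s: 14.98
ee_pos: [513.2, -117.5, 132.0]
ee_rot: [-180.0, -0.0, 107.1]
force: [-0.1, -0.2, -0.7]
gripper_width: 49.8
gripper_force: 10.0
```

Call:
{"api": "step_arm", "payload": {"plan": [2.5, 2.05, 0, 0, 0, 0, 2.5, 2.05, 0, 0, 0, 0, 2.5, 2.05, 0, 0, 0, 0, 2.5, 2.05, 0, 0, 0, 0, 2.5, 2.05, 0, 0, 0, 0]}}

```text
time_s: 15.4
ee_pos: [574.4, 32.2, 132.0]
ee_rot: [-180.0, 0.0, 107.1]
force: [0.4, -0.1, 0.3]
gripper_width: 49.8
gripper_force: 10.0
```

Call:
{"api": "step_arm", "payload": {"plan": [2.5, 2, 0, 0, 0, 0, 2.1, 2, 0, 0, 0, 0, 0, 0, 0, 0, 0, 0, 0, 0, 0, 0, 0, 0, 0, 0, 0, 0, 0, 0]}}

```text
time_s: 15.82
ee_pos: [598.4, 86.1, 131.6]
ee_rot: [-179.9, 0.0, 107.1]
force: [-0.9, -0.4, -1.0]
gripper_width: 50.1
gripper_force: 10.0
```

```bash
python3 - <<'E'
from h import *
f=viewer.grab_frame("wrist"); s=sensors.state(); print(s["ee_pos"],s["ee_rot"],s["time_s"],s["force"],s["gripper_width"])
save(f,"w6")
a=np.radians(107.2);X=np.c_[[np.cos(a),np.sin(a)],[-np.sin(a),np.cos(a)]]
print(s["ee_pos"][:2]@X-[-89.2,-597.6])
E
```

```text
[598.32865011  85.66269835 131.76384895] [-1.79926389e+02  1.24478430e-02  1.07099213e+02] 15.8667 [ 0.17627045 -0.04222471  0.0143263 ] 49.532330391529555
[-5.89887623  0.69843762]
```

View pics/w6.png

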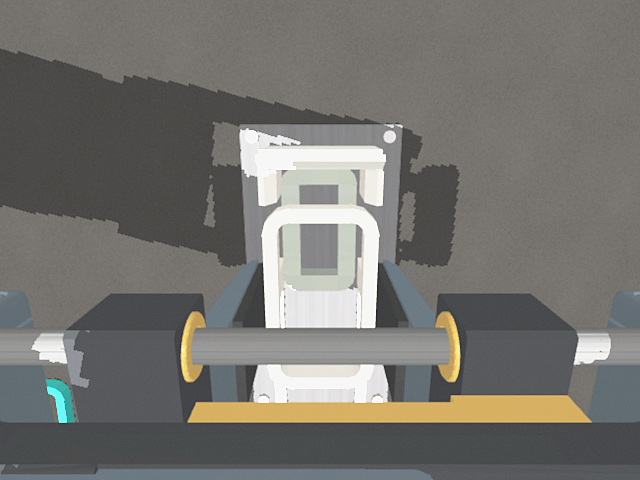

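The spacer is held level and square, centred at x≈321 over the nest (base centre 321, frame centre 319.5). I lower it slightly short of the stop.

Call:
{"api": "step_arm", "payload": {"plan": [0.3, 0, 0, 0, 0, 0, 0, 0, 3, 0, 0, 0, 0, 0, 2, 0, 0, 0, 0, 0, 1, 0, 0, 0, 0, 0, 0, 0, 0, 0]}}

```text
time_s: 16.28
ee_pos: [596.2, 88.5, 69.7]
ee_rot: [-179.7, -0.1, 107.1]
force: [-1.1, 0.9, -1.0]
gripper_width: 49.9
gripper_force: 10.0
```

Call:
{"api": "step_arm", "payload": {"plan": [0, 0, 1, 0, 0, 0, 0, 0, 0.8, 0, 0, 0, 0, 0, 0.5, 0, 0, 0, 0, 0, 0.2, 0, 0, 0, 0, 0, 0, 0, 0, 0]}}

```text
time_s: 16.7
ee_pos: [598.2, 89.5, 46.7]
ee_rot: [-180.0, -0.0, 107.1]
force: [0.6, 0.2, 0.4]
gripper_width: 49.9
gripper_force: 10.0
```

Call:
{"api": "step_arm", "payload": {"plan": [0.1, 0, 0, 0, 0, 0, 0.1, 0, 0, 0, 0, 0, 0, 0, 0, 0, 0, 0]}}

```text
time_s: 16.95
ee_pos: [597.9, 91.7, 47.4]
ee_rot: [179.9, -0.0, 107.1]
force: [0.5, -0.2, -0.3]
gripper_width: 49.9
gripper_force: 10.0
```

Call:
{"api": "step_arm", "payload": {"plan": [0.1, 0, 0, 0, 0, 0, 0, 0, 0, 0, 0, 0]}}

```text
time_s: 17.12
ee_pos: [597.4, 92.6, 47.2]
ee_rot: [180.0, -0.0, 107.1]
force: [-0.0, -0.8, -0.4]
gripper_width: 49.7
gripper_force: 10.0
```

Call:
{"api": "step_arm", "payload": {"plan": [0.1, 0, 0, 0, 0, 0, 0, 0, 0, 0, 0, 0]}}

```text
time_s: 17.28
ee_pos: [597.0, 93.5, 47.0]
ee_rot: [180.0, -0.0, 107.1]
force: [1.6, -1.0, 0.8]
gripper_width: 49.5
gripper_force: 10.0
```

```bash
python3 - <<'E'
from h import *
f=viewer.grab_frame("wrist"); s=sensors.state(); print(s["ee_pos"],s["ee_rot"],s["time_s"],s["force"],s["gripper_width"])
cv2.imwrite("pics/w7.png",f["img"][:,:,::-1])
E
```

```text
[596.98373143  93.4235825   46.98268811] [ 1.79995009e+02 -4.60565680e-03  1.07137351e+02] 17.3333 [ 0.53102215 -0.2021754  -1.04953814] 49.87550445191877
```

View pics/w7.png

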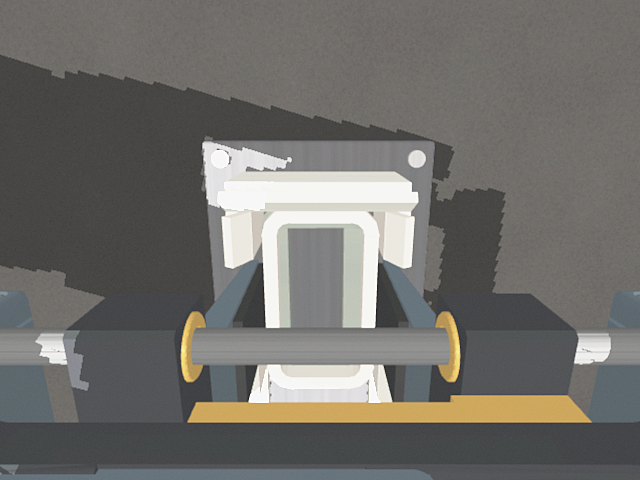

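The spacer is inside the pocket, with its front edge (row 212) next to the stop face. I lower it to contact.

Call:
{"api": "step_arm", "payload": {"plan": [0, 0, 0.1, 0, 0, 0, 0, 0, 0.1, 0, 0, 0, 0, 0, 0, 0, 0, 0]}}

```text
time_s: 17.58
ee_pos: [596.8, 93.3, 44.7]
ee_rot: [-180.0, -0.0, 107.1]
force: [0.1, -0.4, -0.5]
gripper_width: 49.8
gripper_force: 10.0
```

Call:
{"api": "step_arm", "payload": {"plan": [0, 0, 0.1, 0, 0, 0, 0, 0, 0, 0, 0, 0]}}

```text
time_s: 17.75
ee_pos: [597.1, 93.3, 44.0]
ee_rot: [180.0, -0.0, 107.1]
force: [0.7, -1.1, -0.2]
gripper_width: 49.8
gripper_force: 10.0
```

Call:
{"api": "step_arm", "payload": {"plan": [0, 0, 0.1, 0, 0, 0, 0, 0, 0, 0, 0, 0]}}

```text
time_s: 17.92
ee_pos: [597.1, 93.3, 44.0]
ee_rot: [180.0, 0.0, 107.1]
force: [-2.2, -0.6, 6.6]
gripper_width: 49.6
gripper_force: 10.0
```

Call:
{"api": "step_arm", "payload": {"plan": [0.1, 0, -0.05, 0, 0, 0, 0, 0, 0, 0, 0, 0]}}

```text
time_s: 18.08
ee_pos: [597.0, 94.2, 44.0]
ee_rot: [180.0, 0.0, 107.1]
force: [-0.6, -1.5, 4.3]
gripper_width: 49.8
gripper_force: 10.0
```

Call:
{"api": "step_arm", "payload": {"plan": [0.1, 0, 0, 0, 0, 0, 0, 0, 0, 0, 0, 0]}}

```text
time_s: 18.25
ee_pos: [597.0, 94.3, 44.0]
ee_rot: [179.9, 0.1, 107.2]
force: [0.1, -5.0, 5.5]
gripper_width: 49.8
gripper_force: 10.0
```

Call:
{"api": "step_arm", "payload": {"plan": [0.08, 0, 0, 0, 0, 0, 0, 0, 0, 0, 0, 0]}}

```text
time_s: 18.42
ee_pos: [597.0, 94.4, 44.0]
ee_rot: [179.9, 0.2, 107.2]
force: [0.9, -6.4, 5.0]
gripper_width: 50.0
gripper_force: 10.0
```

Call:
{"api": "step_arm", "payload": {"plan": [-0.1, 0, 0, 0, 0, 0, 0, 0, 0, 0, 0, 0, 0, 0, 0, 0, 0, 0], "hand": 6.5}}

```text
time_s: 18.67
ee_pos: [596.1, 95.4, 43.0]
ee_rot: [-180.0, -0.1, 107.1]
force: [-0.0, 0.2, 0.3]
gripper_width: 64.7
gripper_force: 0.0
```

Call:
{"api": "step_arm", "payload": {"plan": [0, 0, -1, 0, 0, 0, 0, 0, -3, 0, 0, 0, -3, 0, -4, 0, 0, 0, -4, 0, -1, 0, 0, 0, -3, 0, 0, 0, 0, 0]}}

```text
time_s: 19.08
ee_pos: [627.4, 3.3, 131.7]
ee_rot: [179.5, 0.2, 107.2]
force: [0.2, 0.1, -0.2]
gripper_width: 65.3
gripper_force: 0.0
```

Call:
{"api": "step_arm", "payload": {"plan": [0, 0, 0, 0, 0, 0, 0, 0, 0, 0, 0, 0]}}

```text
time_s: 19.25
ee_pos: [624.7, 3.3, 127.3]
ee_rot: [180.0, -0.0, 107.0]
force: [0.5, 1.1, -0.7]
gripper_width: 65.1
gripper_force: 0.0
```

```bash
python3 - <<'E'
from h import *
f=viewer.grab_frame("wrist"); s=sensors.state(); print(s["ee_pos"],s["ee_rot"],s["time_s"],s["force"],s["gripper_width"])
cv2.imwrite("pics/w8.png",f["img"][:,:,::-1])
np.savez("w8.npz",**{k:f[k] for k in ["fx","fy","cx","cy","position","attitude","img"]})
E
```

```text
[624.11372312   4.34678132 126.83955549] [-1.79982650e+02 -6.11449188e-02  1.07062485e+02] 19.3 [-0.37301459  0.74703374 -0.42100893] 64.90223056252718
```

View pics/w8.png

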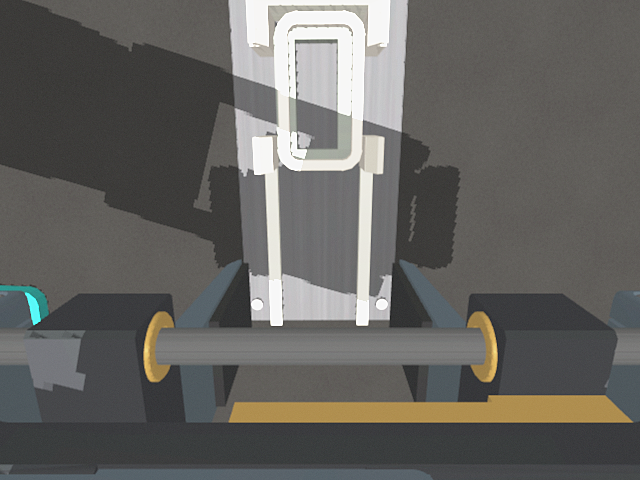

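The spacer lies flat in the pocket, squarely over the frame, with its front edge (row 11) at the stop and its rear at row 170. That was my eleventh picture, one over the viewing limit of 10, so I view no more and work from numbers. Next is the pane.

Call:
{"api": "step_arm", "payload": {"plan": [0, 0, 0, 0, 0, 0.12, 0, 0, 0, 0, 0, 0.12, 0, 0, 0, 0, 0, 0.12, 0, 0, 0, 0, 0, 0.12, 0, 0, 0, 0, 0, 0.12]}}

```text
time_s: 19.72
ee_pos: [623.6, 6.1, 126.3]
ee_rot: [-179.9, -0.0, 72.5]
force: [-0.2, 0.3, 0.2]
gripper_width: 64.9
gripper_force: 0.0
```

Call:
{"api": "step_arm", "payload": {"plan": [0, 0, 0, 0, 0, 0.12, 0, 0, 0, 0, 0, 0.12, 0, 0, 0, 0, 0, 0.12, 0, 0, 0, 0, 0, 0.12, 0, 0, 0, 0, 0, 0.12]}}

```text
time_s: 20.13
ee_pos: [623.6, 6.1, 126.3]
ee_rot: [-179.9, 0.0, 38.1]
force: [-0.0, 0.0, -0.2]
gripper_width: 64.5
gripper_force: 0.0
```

Call:
{"api": "step_arm", "payload": {"plan": [0, 0, 0, 0, 0, 0.12, 0, 0, 0, 0, 0, 0.12, 0, 0, 0, 0, 0, 0.12, 0, 0, 0, 0, 0, 0.035]}}

```text
time_s: 20.47
ee_pos: [623.7, 6.1, 126.4]
ee_rot: [-179.9, 0.1, 15.6]
force: [0.2, -0.2, 0.6]
gripper_width: 65.0
gripper_force: 0.0
```

Call:
{"api": "step_arm", "payload": {"plan": [-1.53, -3.45, 0, 0, 0, 0, -1.53, -3.45, 0, 0, 0, 0, -1.53, -3.45, 0, 0, 0, 0, -1.53, -3.45, 0, 0, 0, 0, -1.53, -3.45, 0, 0, 0, 0]}}

```text
time_s: 20.88
ee_pos: [501.5, 151.8, 126.5]
ee_rot: [-180.0, 0.1, 15.8]
force: [-0.2, -0.2, 0.1]
gripper_width: 64.8
gripper_force: 0.0
```

Call:
{"api": "step_arm", "payload": {"plan": [-1.53, -3.45, 0, 0, 0, 0, -1.53, -3.45, 0, 0, 0, 0, -1.53, -3.45, 0, 0, 0, 0, -1.53, -3.45, 0, 0, 0, 0, -1.53, -3.45, 0, 0, 0, 0]}}

```text
time_s: 21.3
ee_pos: [380.7, 296.6, 126.7]
ee_rot: [-180.0, 0.1, 15.8]
force: [-0.4, -0.1, -0.9]
gripper_width: 65.0
gripper_force: 0.0
```

Call:
{"api": "step_arm", "payload": {"plan": [0, 0, 0, 0, 0, 0, 0, 0, 0, 0, 0, 0, 0, 0, 0, 0, 0, 0]}}

```text
time_s: 21.55
ee_pos: [382.9, 295.1, 126.7]
ee_rot: [180.0, 0.0, 15.9]
force: [0.5, 0.2, 0.1]
gripper_width: 65.0
gripper_force: 0.0
```

```bash
for t in 150 170 190; do python3 part.py pane $t 10 w9_$t; done
python3 - <<'E'
from h import *
d=np.load("w8.npz"); f={k:d[k] for k in d.files}
a=np.radians(107.2);X=np.c_[[np.cos(a),np.sin(a)],[-np.sin(a),np.cos(a)]]
for q in [(320,11),(320,170),(274,90),(365,90)]: print(q,onz(f,q,36)[:2]@X)
E
```

```text
net [([323.0, 116.0], 0.84, [463.8, 315.9])]
[321. 113.] [462.6 316.6  87.6  50.7  15.8]
[626.  51.] [554.4 141.9  56.   21.1  18.4]
[  3. 293.] [278.7 508.8   1.6   4.6  15.8]
[383.5 294.6 126.7] [1.7998e+02 2.0000e-02 1.5770e+01] 21.6
net [([320.0, 119.0], 0.95, [462.5, 316.0])]
[319. 114.] [462.4 316.6  88.4  50.7  15.7]
[627.  49.] [553.2 144.7  58.   21.5  26.7]
[384.1 294.1 126.7] [1.7999e+02 1.0000e-02 1.5660e+01] 21.7
net [([324.0, 116.0], 0.84, [465.2, 313.3])]
[318. 115.] [462.3 316.6  87.9  50.5  15.8]
[627.  49.] [555.2 141.   55.5  22.4  18.2]
[384.2 294.  126.7] [1.800e+02 1.000e-02 1.563e+01] 21.8
(320, 11) [ -45.08844739 -600.09593009]
(320, 170) [-132.61512614 -599.70764946]
(274, 90) [ -86.22863514 -573.11285605]
(365, 90) [ -86.45721113 -626.13553108]
```

Call:
{"api": "step_arm", "payload": {"plan": [2.7, 0, 0, 0, 0, 0, 2.7, 0, 0, 0, 0, 0, 2.5, -0.1, 0, 0, 0, 0, 0, 0, 3.5, 0, 0, 0, 0, 0, 3.2, 0, 0, 0]}}

```text
time_s: 22.27
ee_pos: [462.7, 317.9, 60.3]
ee_rot: [-179.9, -0.3, 15.6]
force: [-0.1, -0.2, -0.5]
gripper_width: 64.8
gripper_force: 0.0
```

Call:
{"api": "step_arm", "payload": {"plan": [0, 0, 2, 0, 0, 0, 0, 0, 1.5, 0, 0, 0, 0, 0, 0.7, 0, 0, 0, 0, 0, 0.1, 0, 0, 0, 0, 0, 0, 0, 0, 0]}}

```text
time_s: 22.68
ee_pos: [459.8, 317.0, 16.9]
ee_rot: [-180.0, -0.0, 15.7]
force: [0.3, 0.0, 0.4]
gripper_width: 64.7
gripper_force: 0.0
```

Call:
{"api": "step_arm", "payload": {"plan": [0, 0, 0, 0, 0, 0, 0, 0, 0, 0, 0, 0, 0, 0, 0, 0, 0, 0, 0, 0, 0, 0, 0, 0, 0, 0, 0, 0, 0, 0], "hand": 4, "newtons": 12}}

```text
time_s: 23.1
ee_pos: [460.1, 317.6, 18.0]
ee_rot: [-180.0, -0.1, 15.8]
force: [-0.1, -1.2, 5.8]
gripper_width: 49.7
gripper_force: 12.0
```

Call:
{"api": "step_arm", "payload": {"plan": [0, 0, -0.5, 0, 0, 0, 0, 0, -2, 0, 0, 0, 0, 0, -3, 0, 0, 0, 0, 0, -3, 0, 0, 0, 0, 0, -3, 0, 0, 0]}}

```text
time_s: 23.52
ee_pos: [458.7, 316.9, 132.8]
ee_rot: [180.0, 0.1, 15.7]
force: [0.8, -0.4, -0.8]
gripper_width: 50.3
gripper_force: 12.0
```

Call:
{"api": "step_arm", "payload": {"plan": [0, 0, 0, 0, 0, -0.12, 0, 0, 0, 0, 0, -0.12, 0, 0, 0, 0, 0, -0.12, 0, 0, 0, 0, 0, -0.12, 0, 0, 0, 0, 0, -0.12]}}

```text
time_s: 23.93
ee_pos: [458.9, 317.1, 131.8]
ee_rot: [-180.0, 0.0, 50.5]
force: [-0.4, 0.0, -0.8]
gripper_width: 49.8
gripper_force: 12.0
```

Call:
{"api": "step_arm", "payload": {"plan": [0, 0, 0, 0, 0, -0.12, 0, 0, 0, 0, 0, -0.12, 0, 0, 0, 0, 0, -0.12, 0, 0, 0, 0, 0, -0.12, 0, 0, 0, 0, 0, -0.12]}}

```text
time_s: 24.35
ee_pos: [458.9, 317.1, 131.7]
ee_rot: [-180.0, 0.0, 84.8]
force: [-0.6, -0.7, -0.6]
gripper_width: 49.6
gripper_force: 12.0
```

Call:
{"api": "step_arm", "payload": {"plan": [0, 0, 0, 0, 0, -0.12, 0, 0, 0, 0, 0, -0.12, 0, 0, 0, 0, 0, -0.12, 0, 0, 0, 0, 0, -0.035]}}

```text
time_s: 24.68
ee_pos: [458.8, 317.0, 131.6]
ee_rot: [-179.9, 0.0, 107.4]
force: [0.3, 0.4, -0.9]
gripper_width: 50.2
gripper_force: 12.0
```

Call:
{"api": "step_arm", "payload": {"plan": [-3, 0.7, 0, 0, 0, 0, -3, 0.7, 0, 0, 0, 0, -3, 0.7, 0, 0, 0, 0, -3, 0.7, 0, 0, 0, 0, -3, 0.7, 0, 0, 0, 0]}}

```text
time_s: 25.1
ee_pos: [537.1, 182.9, 131.8]
ee_rot: [-180.0, -0.0, 107.2]
force: [-0.3, -0.1, -1.2]
gripper_width: 49.9
gripper_force: 12.0
```

Call:
{"api": "step_arm", "payload": {"plan": [-3, 0.7, 0, 0, 0, 0, -3, 0.7, 0, 0, 0, 0, -3, 0.8, 0, 0, 0, 0, -2, 0.8, 0, 0, 0, 0, 0, 0, 0, 0, 0, 0]}}

```text
time_s: 25.52
ee_pos: [600.3, 84.5, 131.6]
ee_rot: [179.9, 0.1, 106.9]
force: [0.4, -0.3, -0.4]
gripper_width: 49.6
gripper_force: 12.0
```

Call:
{"api": "step_arm", "payload": {"plan": [0, 0, 0, 0, 0, 0, 0, 0, 0, 0, 0, 0, 0, 0, 0, 0, 0, 0]}}

```text
time_s: 25.77
ee_pos: [597.2, 88.8, 131.7]
ee_rot: [-180.0, -0.0, 107.2]
force: [0.0, 0.3, -1.2]
gripper_width: 49.8
gripper_force: 12.0
```

```bash
python3 - <<'E'
from h import *
f=viewer.grab_frame("wrist"); s=sensors.state(); print(s["ee_pos"],s["ee_rot"],s["time_s"],s["force"],s["gripper_width"],s["gripper_force"])
a=np.radians(107.15);X=np.c_[[np.cos(a),np.sin(a)],[-np.sin(a),np.cos(a)]]
print(s["ee_pos"][:2]@X)
for n in("pane","spacer","stop"): print(n,[(np.round(x["location"]).tolist(),round(x["score"],2)) for x in viewer.pinpoint(n,f)[:3]])
save(f,"w10")
E
```

```text
[597.232421    88.89635963 131.74407734] [-1.79964833e+02 -2.83813733e-02  1.07209232e+02] 25.8167 [-0.07303247  0.20850284 -0.83959513] 49.813823488965824 11.999887079000473
[ -91.16481548 -596.89036168]
pane [([323.0, 294.0], 0.73)]
spacer []
stop []
```

Call:
{"api": "step_arm", "payload": {"plan": [-0.15, 0.12, 0, 0, 0, 0, 0, 0, 3, 0, 0, 0, 0, 0, 2, 0, 0, 0, 0, 0, 0.8, 0, 0, 0, 0, 0, 0, 0, 0, 0]}}

```text
time_s: 26.38
ee_pos: [598.2, 86.7, 71.7]
ee_rot: [-179.7, -0.0, 107.1]
force: [-0.6, -0.6, -1.3]
gripper_width: 50.1
gripper_force: 12.0
```

Call:
{"api": "step_arm", "payload": {"plan": [0, 0, 0.7, 0, 0, 0, 0, 0, 0.5, 0, 0, 0, 0, 0, 0.3, 0, 0, 0, 0, 0, 0.1, 0, 0, 0, 0, 0, 0, 0, 0, 0]}}

```text
time_s: 26.8
ee_pos: [599.9, 86.8, 57.8]
ee_rot: [180.0, 0.0, 107.1]
force: [-0.7, -0.3, -0.5]
gripper_width: 49.7
gripper_force: 12.0
```

Call:
{"api": "step_arm", "payload": {"plan": [0, 0, 0, 0, 0, 0]}}

```text
time_s: 26.88
ee_pos: [600.0, 86.9, 58.1]
ee_rot: [179.9, 0.0, 107.1]
force: [-0.4, -0.2, -0.3]
gripper_width: 50.3
gripper_force: 12.0
```

Call:
{"api": "step_arm", "payload": {"plan": [0.1, -0.03, 0, 0, 0, 0, 0.1, -0.03, 0, 0, 0, 0, 0.1, 0, 0, 0, 0, 0, 0, 0, 0.1, 0, 0, 0, 0, 0, 0.1, 0, 0, 0]}}

```text
time_s: 27.3
ee_pos: [598.2, 89.6, 55.8]
ee_rot: [180.0, -0.0, 107.1]
force: [-0.2, -0.5, -0.5]
gripper_width: 49.9
gripper_force: 12.0
```

Call:
{"api": "step_arm", "payload": {"plan": [0, 0, 0.1, 0, 0, 0, 0, 0, 0, 0, 0, 0]}}

```text
time_s: 27.47
ee_pos: [598.0, 89.5, 54.5]
ee_rot: [-180.0, -0.0, 107.1]
force: [-0.6, 0.1, -1.3]
gripper_width: 49.5
gripper_force: 12.0
```

Call:
{"api": "step_arm", "payload": {"plan": [0, 0, 0.1, 0, 0, 0, 0, 0, 0, 0, 0, 0]}}

```text
time_s: 27.63
ee_pos: [598.2, 89.4, 54.0]
ee_rot: [-180.0, -0.0, 107.1]
force: [-0.3, 0.1, 1.8]
gripper_width: 49.7
gripper_force: 12.0
```

Touching at z 54, as expected. Now forward to the stop.

Call:
{"api": "step_arm", "payload": {"plan": [0.1, 0, 0, 0, 0, 0, 0, 0, 0, 0, 0, 0]}}

```text
time_s: 27.8
ee_pos: [598.2, 90.4, 54.0]
ee_rot: [180.0, 0.0, 107.1]
force: [-0.2, -0.9, 1.5]
gripper_width: 49.7
gripper_force: 12.0
```

Call:
{"api": "step_arm", "payload": {"plan": [0.1, 0, 0, 0, 0, 0, 0, 0, 0, 0, 0, 0]}}

```text
time_s: 27.97
ee_pos: [598.0, 91.4, 54.0]
ee_rot: [179.9, 0.0, 107.1]
force: [-0.1, -1.9, 2.6]
gripper_width: 50.0
gripper_force: 12.0
```

Call:
{"api": "step_arm", "payload": {"plan": [0.1, 0, 0, 0, 0, 0, 0, 0, 0, 0, 0, 0]}}

```text
time_s: 28.13
ee_pos: [597.6, 92.5, 54.0]
ee_rot: [179.9, 0.0, 107.1]
force: [0.7, -1.2, 1.8]
gripper_width: 50.1
gripper_force: 12.0
```

Call:
{"api": "step_arm", "payload": {"plan": [0.1, 0, 0, 0, 0, 0, 0, 0, 0, 0, 0, 0]}}

```text
time_s: 28.3
ee_pos: [597.6, 92.7, 54.0]
ee_rot: [179.9, 0.1, 107.2]
force: [1.4, -4.1, 2.3]
gripper_width: 50.1
gripper_force: 12.0
```

Call:
{"api": "step_arm", "payload": {"plan": [0.1, 0, 0, 0, 0, 0, 0, 0, 0, 0, 0, 0]}}

```text
time_s: 28.47
ee_pos: [597.6, 92.7, 54.1]
ee_rot: [179.9, 0.2, 107.2]
force: [2.7, -8.0, 1.8]
gripper_width: 49.8
gripper_force: 12.0
```

Call:
{"api": "step_arm", "payload": {"plan": [-0.15, 0, 0, 0, 0, 0, 0, 0, 0, 0, 0, 0, 0, 0, 0, 0, 0, 0], "hand": 6.5}}

```text
time_s: 28.72
ee_pos: [596.5, 93.3, 53.3]
ee_rot: [-179.9, -0.1, 107.1]
force: [-0.5, -0.6, 0.1]
gripper_width: 64.2
gripper_force: 0.0
```

Call:
{"api": "step_arm", "payload": {"plan": [0, 0, -1, 0, 0, 0, 0, 0, -2.5, 0, 0, 0, 0, 0, -2.5, 0, 0, 0, -4, 0, 0, 0, 0, 0, -3.7, 0, 0, 0, 0, 0]}}

```text
time_s: 29.13
ee_pos: [621.1, 20.3, 116.7]
ee_rot: [179.7, 0.0, 107.4]
force: [0.7, 0.1, -0.9]
gripper_width: 65.1
gripper_force: 0.0
```

Call:
{"api": "step_arm", "payload": {"plan": [0, 0, 0, 0, 0, 0, 0, 0, 0, 0, 0, 0, 0, 0, 0, 0, 0, 0], "hand": 0}}

```text
time_s: 29.38
ee_pos: [619.4, 19.7, 113.9]
ee_rot: [-180.0, -0.1, 107.1]
force: [-0.8, 0.1, 0.4]
gripper_width: 47.9
gripper_force: 0.0
```

Call:
{"api": "step_arm", "payload": {"plan": [0, 0, 0, 0, 0, 0, 0, 0, 0, 0, 0, 0, 0, 0, 0, 0, 0, 0, 0, 0, 0, 0, 0, 0, 0, 0, 0, 0, 0, 0]}}

```text
time_s: 29.8
ee_pos: [619.7, 19.8, 113.8]
ee_rot: [-180.0, -0.0, 107.2]
force: [0.0, 0.2, 0.1]
gripper_width: 14.4
gripper_force: 0.0
```

```bash
python3 - <<'E'
from h import *
f=viewer.grab_frame("wrist"); s=sensors.state(); print(s["ee_pos"],s["ee_rot"],s["time_s"],s["force"],s["gripper_width"])
a=np.radians(107.2);X=np.c_[[np.cos(a),np.sin(a)],[-np.sin(a),np.cos(a)]]
print(s["ee_pos"][:2]@X, s["ee_pos"][:2]@X-[-89.2,-598])
for n,z in(("pane",36),("stop",12)): print(n,[(np.round(x["location"]).tolist(),round(x["score"],2),onz(f,x["location"],z)[:2]@X-[-89.2,-598]) for x in viewer.pinpoint(n,f)[:3]])
save(f,"w11")
E
```

```text
[619.72899692  19.65566801 113.75729707] [-1.79995232e+02 -9.89493962e-03  1.07163580e+02] 29.85 [-0.36637779  0.14633053  0.47572455] 10.732030589591265
[-164.48221889 -597.8260404 ] [-75.28221889   0.1739596 ]
pane [([324.0, 124.0], 0.57, array([ 1.07711779, -4.12170384]))]
stop [([318.0, 193.0], 0.58, array([-42.39466914,  -0.10359123]))]
```

Call:
{"api": "step_arm", "payload": {"plan": [0, 0, 3, 0, 0, 0, 0, 0, 2.5, 0, 0, 0, 0, 0, 1.5, 0, 0, 0, 0, 0, 0.8, 0, 0, 0, 0, 0, 0.5, 0, 0, 0]}}

```text
time_s: 30.37
ee_pos: [619.4, 19.2, 29.7]
ee_rot: [-179.9, -0.0, 107.1]
force: [-0.2, -0.3, 2.0]
gripper_width: 0.0
gripper_force: 0.0
```

Call:
{"api": "step_arm", "payload": {"plan": [0.4, 0, 0, 0, 0, 0, 0.3, 0, 0, 0, 0, 0, 0.2, 0, 0, 0, 0, 0, 0.2, 0, 0, 0, 0, 0, 0, 0, 0, 0, 0, 0]}}

```text
time_s: 30.78
ee_pos: [616.9, 30.3, 31.7]
ee_rot: [179.9, 0.0, 107.2]
force: [0.2, -0.2, 0.3]
gripper_width: 0.8
gripper_force: 0.0
```

Call:
{"api": "step_arm", "payload": {"plan": [0.1, 0, 0, 0, 0, 0, 0.1, 0, 0, 0, 0, 0, 0.1, 0, 0, 0, 0, 0, 0, 0, 0, 0, 0, 0]}}

```text
time_s: 31.12
ee_pos: [615.7, 32.8, 30.9]
ee_rot: [180.0, -0.0, 107.1]
force: [0.3, -0.5, 0.3]
gripper_width: 0.6
gripper_force: 0.0
```

Call:
{"api": "step_arm", "payload": {"plan": [0.1, 0, 0, 0, 0, 0, 0, 0, 0, 0, 0, 0]}}

```text
time_s: 31.28
ee_pos: [615.5, 33.4, 30.8]
ee_rot: [180.0, 0.0, 107.1]
force: [0.1, -0.6, 1.1]
gripper_width: 0.1
gripper_force: 0.4
```

Call:
{"api": "step_arm", "payload": {"plan": [0.1, 0, 0, 0, 0, 0, 0, 0, 0, 0, 0, 0]}}

```text
time_s: 31.45
ee_pos: [615.5, 33.6, 30.8]
ee_rot: [180.0, 0.1, 107.2]
force: [0.3, -5.9, -0.8]
gripper_width: 0.8
gripper_force: 2.4
```

Call:
{"api": "step_arm", "payload": {"plan": [0.1, 0, 0, 0, 0, 0, 0, 0, 0, 0, 0, 0]}}

```text
time_s: 31.62
ee_pos: [615.5, 33.7, 30.9]
ee_rot: [180.0, 0.2, 107.2]
force: [1.3, -7.9, -0.4]
gripper_width: 0.4
gripper_force: 3.9
```

Call:
{"api": "step_arm", "payload": {"plan": [0.1, 0, 0, 0, 0, 0, 0, 0, 0, 0, 0, 0]}}

```text
time_s: 31.78
ee_pos: [615.6, 33.8, 31.0]
ee_rot: [179.9, 0.3, 107.2]
force: [2.4, -11.1, -1.3]
gripper_width: 0.5
gripper_force: 5.3
```

Call:
{"api": "step_arm", "payload": {"plan": [-0.3, 0, 0, 0, 0, 0, -0.7, 0, 0, 0, 0, 0, -1, 0, 0, 0, 0, 0, -1, 0, -4, 0, 0, 0, -2, 0, -4, 0, 0, 0]}}

```text
time_s: 32.2
ee_pos: [627.0, -9.5, 106.7]
ee_rot: [-179.7, -0.2, 107.2]
force: [0.7, -0.4, 0.0]
gripper_width: 0.5
gripper_force: 0.0
```

Call:
{"api": "step_arm", "payload": {"plan": [-3, 0, -3, 0, 0, 0, 0, 0, 0, 0, 0, 0, 0, 0, 0, 0, 0, 0, 0, 0, 0, 0, 0, 0]}}

```text
time_s: 32.53
ee_pos: [636.7, -38.2, 136.7]
ee_rot: [-179.9, -0.1, 107.1]
force: [-0.8, 0.4, -0.1]
gripper_width: 0.6
gripper_force: 0.0
```

```bash
python3 - <<'E'
from h import *
s=sensors.state(); print(s["ee_pos"],s["ee_rot"],s["time_s"],s["force"],s["gripper_width"])
a=np.radians(107.2);X=np.c_[[np.cos(a),np.sin(a)],[-np.sin(a),np.cos(a)]]
W=viewer.grab_frame("wrist");T=viewer.grab_frame("top")
for f,c in((W,"wrist"),(T,"top")):
  for n,z in(("pane",36),("spacer",26),("frame",12),("stop",12)):
    print(c,n,[(np.round(x["location"]).tolist(),round(x["score"],2),(onz(f,x["location"],z)[:2]@X-[-89.2,-598]).round(1)) for x in viewer.pinpoint(n,f)[:3]])
for n in("spray","scanner","brush"): print(n,[np.round(onz(T,x["location"],0)[:2]).tolist() for x in viewer.pinpoint(n,T)[:1]])
# pane outline: profiles along the nest x axis and y axis at z=46 in the wrist image
g=cv2.cvtColor(W["img"],cv2.COLOR_RGB2GRAY)
for off in(-18,0,18):
  print(off,[int(g[int(p[1]),int(p[0])]) if 0<=p[1]<480 else -1 for t in range(-60,61,3) for p in [proj(W,np.r_[X@np.array([-89.2+t,-598+off]),46])]])
save(W,"w12");save(T,"t12")
E
```

```text
[636.71078563 -38.22631165 136.69249897] [-1.79916494e+02 -8.32788184e-02  1.07082913e+02] 32.5333 [-0.80033433  0.44277081 -0.08889044] 0.6018845549040713
wrist pane [([325.0, 16.0], 0.72, array([ 1. , -3.9]))]
wrist spacer []
wrist frame []
wrist stop [([324.0, 15.0], 0.15, array([ 7.1, -3.6]))]
top pane [([289.0, 225.0], 0.61, array([-2.4,  6.5])), ([270.0, 228.0], 0.61, array([38.5,  1.8]))]
top spacer [([505.0, 289.0], 0.94, array([-406.6,  269.6])), ([397.0, 306.0], 0.62, array([-175.1,  240.5])), ([283.0, 221.0], 0.5, array([ 7.6, -8.2]))]
top frame [([286.0, 225.0], 0.63, array([ 4.1, -0.5]))]
top stop [([268.0, 229.0], 0.91, array([43.9, -3.1]))]
spray [[674.0, 346.0]]
scanner [[493.0, 429.0]]
brush [[653.0, -356.0]]
-18 [109, 107, 107, 194, 195, 79, 247, 247, 247, 247, 247, 247, 247, 247, 247, 247, 247, 247, 247, 247, 247, 247, 247, -1, -1, -1, -1, -1, -1, -1, -1, -1, -1, -1, -1, -1, -1, -1, -1, -1, -1]
0 [109, 107, 109, 110, 106, 202, 247, 247, 247, 247, 247, 247, 247, 247, 247, 247, 247, 247, 247, 247, 247, 247, 247, -1, -1, -1, -1, -1, -1, -1, -1, -1, -1, -1, -1, -1, -1, -1, -1, -1, -1]
18 [193, 100, 108, 108, 107, 107, 161, 247, 247, 247, 247, 247, 247, 247, 247, 247, 247, 247, 247, 247, 247, 247, 247, -1, -1, -1, -1, -1, -1, -1, -1, -1, -1, -1, -1, -1, -1, -1, -1, -1, -1]
```

```bash
python3 -c "
from workcell import env
print(env.job_done())"
```

```text
the job is handed in; nothing more can be done
None
```

By force and camera numbers, the frame, spacer and pane are stacked flat and pushed home against the stop, and the job is handed in at about 33 s with everything released and the bystanders unmoved; no verdict came back, and I viewed 11 pictures, one over the limit of 10.

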